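# Key and fit the timing gear

## Task

Fit the gear to the upright shaft: first drop the loose key from its rack into the shaft's slot so that it stands fully down in its pocket, then slide the gear hub on, boss up, with its keyway over the key, and press it fully home so that it sits on the shoulder with the stiff seal ring pushed down flush. Work gently by feel, never forcing the key or the gear, leave the other things where they are, and let go at the end.

Things in the scene. Friction and masses are not known exactly. Their poses are not given: they have to be found in the camera images.
- rack: Black square key rack, 70 x 70 x 34 mm high, fixed to the bench; one square blind hole (11.6 mm wide, 28 mm deep) in the middle of its top holds the key. Origin at the centre of its underside.
- key_mid (a point): The loose key: plain square steel bar 10 x 10 x 58 mm, about 45 g, lower end very slightly bevelled (0.4 mm). It stands upright in the rack with its upper 30 mm showing. This point is its centre, half-way up (29 mm from either end); z runs along the bar, up; x and y are square to its side faces.
- hub_mid (a point): Loose steel gear hub, 0.34 to 0.53 kg, flat on a 4 mm cardboard sheet, boss up: toothed rim 78 mm over the teeth and 10 mm thick, on it a boss 22 mm high with two flat faces 40 mm apart to grip. Bore 29.4 mm, right through. This point: on the bore's axis half-way up, 16 mm above the underside. z up, x towards the keyway, y square to the flats.
- keyway (a point): The gear's one keyway: a groove in the bore, 11 mm wide, right through, reaching 21.5 mm out from the axis. Bore and keyway edges are bevelled 1 mm at the underside. This point: in the keyway's mouth at the underside, 18 mm out from the axis; axes as the gear's.
- seat (a point): On the axis of an upright steel shaft, level with the shoulder the gear sits on, 70 mm above the bench; z up, x: the fixture's own direction, not the slot's. Shaft 28 mm across, top edge bevelled 1.2 mm; shoulder 46 mm across. The fitted gear's centre is 16 mm above this point. The fixture (foot 120 x 120 x 16 mm) is fixed to the bench.
- shaft_top (a point): On the axis at the shaft's top, 36 mm above the shoulder; axes as seat's. One slot, 11 mm wide, floor 8 mm from the axis, open above and outward; below the shoulder it is a closed pocket 26 mm deep, 8 to 18.8 mm out. The shaft is clamped at an unmeasured angle: slot 0.25 to 1.25 rad anticlockwise from x, seen from above. Seated key: centre 13.4 mm from the axis, 3 mm above the shoulder.
- seal (a joint): Black ring, 63 mm outer and 47 mm inner diameter, round the shoulder: how far it is pushed down, in m. 0 = its top stands 6 mm above the shoulder; 0.006 = flush with it. It slides stiffly (about 5 N) and stays where it is pushed; the gear's underside pushes it.
- piston: Bystander: an aluminium piston 80 mm across with its connecting rod standing up, 185 mm high in all. Origin at the centre of its underside.
- bin: Bystander: empty blue bin 130 x 170 x 60 mm. Origin at the centre of its underside.
- wrench: Bystander: steel wrench 170 mm long lying on the bench. Origin under its middle.
There are look-alikes about, which are no part of the job. Of the things that look like the part that bears hub_mid, the middle-sized one is meant.

How it is judged:
By the outcome, as a careful person would: the job done as asked, in the order asked, and still so for the second after the job is handed in, with the robot touching nothing.
It also fails if it takes over 72 s, if anything falls off the work surface, if the arm or the gripper's body presses on something with over 40 N, if the wrist force passes 120 N, or if a joint passes its speed limit or range.

## Robot

A 6-joint arm with a two-finger parallel gripper is mounted at the origin on the work surface. World frame = base frame: x ahead of the robot, y to its left, z up, the work surface at z = 0. Lengths are in mm, angles in rad, forces in N, time in s.
With the tool pointing down it reaches from about 300 to 775 mm from the base axis. Payload 14.6 kg.
Tool frame: the origin (TCP) lies on the centre line of the jaws, within the pads' length; the fingertips stand manip.tcp_to_tips ahead of it and the grasp point (between the pads) lies 5 mm behind it (manip.tcp_to_tips is the distance from the TCP to the fingertips, in mm); z points along the fingers, y is the direction in which the jaws open and shut (so a half turn about z gives the same grasp; the last joint's range is limited). The gripper opens to 94 mm and grips with 3 to 60 N. Pads are 16 mm wide; open, the fingers measure 119 mm over their backs; the gripper's body (75 mm by 177 mm) begins 78 mm behind the grasp point.
Start: joints at [1.144, 0.3, 1.521, -0, 1.321, -0.067], TCP at [193.645, 514.773, 219.446] pointing down, gripper open.
Joint ranges: [-3.03, 3.03], [-0.79, 2.21], [0.23, 2.52], [-1.04, 4.18], [0, 3.07], [-2.55, 2.55]. Speed limits (rad/s): [2.22, 2.22, 2.57, 3.14, 3.14, 3.14].

## Interface

Orientations are given as [roll, pitch, yaw] about the fixed x, y, z axes, in that order (R = Rz(yaw) Ry(pitch) Rx(roll)).
In Python, from cell import manip, optics, workorder gives the robot as it stands. The module is installed in compiled form; this text tells all that it offers.
- The arm moves only by the tool jog_arm, never from a script. Its argument "deltas" is text: rows parted by semicolons, each of 5 numbers parted by spaces: the shift along the tool's x, y, z in mm, then the turn about the tool's z in rad, then the finger opening in mm, from 0 to 94. In form: tx ty tz twist grip; .... A call has exactly 10 rows; each row is the pose to reach, as a shift and turn from the pose commanded when the call began, along the tool's axes at that moment; what a row does not reach only later rows make up. A row lasts 1/8 s, in which the tool goes at most 62.5 mm and 10.7 degrees, less where a joint would pass 70% of its speed; a pose out of reach is approached as far as the arm can. A call with a gripper value outside its range is refused whole. The fingers move at their own pace and stop on an object; "squeeze" is the grip in N (left out, the last holds). Time passes only in rows, so rows that repeat a pose let the fingers close, or fill a call up. It gives the time, the measured TCP pose, the force and the opening at its end, in the units of the state.
- manip.read_state(): the state, without advancing time (a new reading comes with each control period).
- optics.camera(name): name is "side" or "top"; returns (picture, depth): 400x640x3 uint8, red, green, blue; 400x640 float32, mm along the optical axis (not along the pixel's ray), 0 where there is no reading.
- optics.get_calibration(name): a dict with "intrinsics" (3x3 intrinsics, pixels), "R" (3x3) and "t" (3): a world point X has camera coordinates R X + t. Camera axes: x right, y down, z forward; pixel columns grow to the right and rows downward; lengths in mm; the calibration is good to about 2 mm. A picture is of the moment at which its call begins. get_calibration takes no time and is no camera call.
- workorder.sign_off(): hands the job in, once; it reports no verdict.
The state is a dict: "clock": time; "joints": joint angles; "qd": joint speeds; "effort": joint torques, N m; "eef_pos": TCP position; "eef_rot": TCP orientation; "wrist_force": force on the tool from outside, world axes, zero at the start; "moment": the same for the moment, N m; "finger_gap": finger opening in mm.
Only numpy, scipy, OpenCV 4.12 (cv2) and the standard library are available. Lean on these libraries where they do the work, as an engineer would, in place of code of your own. Each camera call takes 0.05 s, during which the arm holds its last target.

## Working session

There is one attempt and no reset: what is moved stays moved. The work goes in short steps, Python scripts to look and compute and a tool call to move; the robot and the scene stay as the last step left them, time stands still between calls to the robot, and variables do not carry over. Pictures are saved under pics/ and viewed, and the job is handed in when it is done.

Besides the shell and the picture viewer there is one more tool, called after "Request:" as name(argument=value, ...), one argument or row to a line, values as JSON. jog_arm: Moves the arm, as the interface text tells. Its arguments: {"type":"object","properties":{"deltas":{"type":"string"},"squeeze":{"type":"number"}},"required":["deltas"]}

```bash
mkdir -p pics
python3 - <<'E'
from cell import manip, optics, workorder
import cv2,numpy as np
print(manip.tcp_to_tips); print(manip.read_state())
for n in ["top","side"]:
    p,d=optics.camera(n); cv2.imwrite(f"pics/{n}0.png",p[:,:,::-1]); np.savez(f"{n}0.npz",p=p,d=d)
    c=optics.get_calibration(n); print(n,c)
    print("cam pos",-np.array(c["R"]).T@np.array(c["t"]))
E
```

```text
14.0
{'clock': 0.0, 'joints': array([ 1.14444220e+00,  3.00469888e-01,  1.52160021e+00, -6.87691275e-06,
        1.32071740e+00, -6.65995751e-02]), 'qd': array([-0.00086026,  0.00192962,  0.00129643, -0.00104225,  0.00136592,
        0.0001399 ]), 'effort': array([-2.27492710e-03, -5.31806874e+01, -3.52742136e+01,  7.07335328e-02,
        2.43918621e-02, -1.22786423e-04]), 'eef_pos': array([193.5211324 , 514.55261009, 218.87890321]), 'eef_rot': array([-3.14040002e+00, -7.28709116e-05,  2.78183976e+00]), 'wrist_force': array([ 0.32448535, -0.50723426,  0.83736094]), 'moment': array([ 0.0048838 , -0.01799842,  0.00386805]), 'finger_gap': 94.35988711188318}
top {'intrinsics': array([[455.07577919,   0.        , 317.36982186],
       [  0.        , 455.07577919, 199.82060637],
       [  0.        ,   0.        ,   1.        ]]), 'R': array([[-0.00337375, -0.99977712, -0.02084066],
       [-0.99579416,  0.00526697, -0.09146718],
       [ 0.09155656,  0.02044442, -0.99558999]]), 't': array([ -25.75648697,  567.86045291, 1030.97358432])}
cam pos [ 470.99283589  -49.81930589 1077.83078795]
side {'intrinsics': array([[455.08630354,   0.        , 316.41173948],
       [  0.        , 455.08630354, 203.67639521],
       [  0.        ,   0.        ,   1.        ]]), 'R': array([[ 8.79894274e-01, -4.75169239e-01, -5.11245681e-04],
       [-3.63191376e-01, -6.71844806e-01, -6.45535887e-01],
       [ 3.06395318e-01,  5.68189010e-01, -7.63729767e-01]]), 't': array([-495.6033822 ,  242.5562609 ,  948.45008946])}
cam pos [ 233.57225349 -611.43423553  880.68496204]
```

View pics/top0.png

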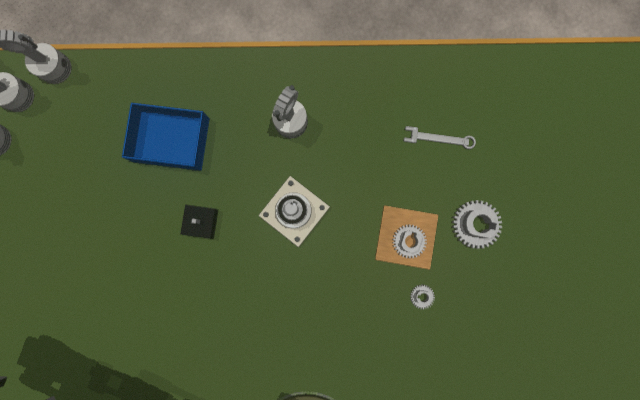

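View pics/side0.png

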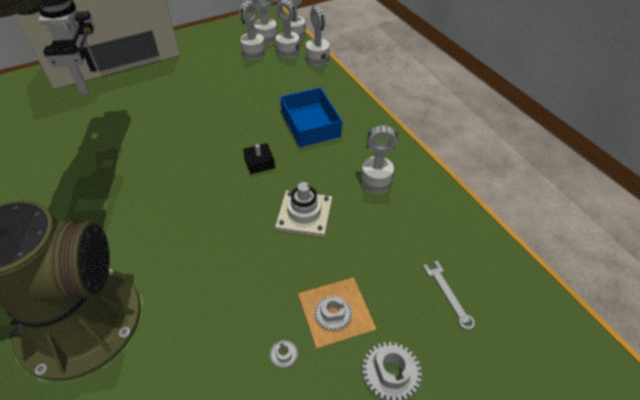

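The top view shows the rack with the key at (197,221), the shaft at (292,209), and the middle-sized gear on cardboard at (410,241). The look-alikes are at (423,297) and (477,225). I'll zoom in.

Run:
```python
import cv2,numpy as np
t=cv2.imread("pics/top0.png");s=cv2.imread("pics/side0.png")
def c(im,u,v,r=25): return cv2.resize(im[v-r:v+r,u-r:u+r],(390,390),interpolation=cv2.INTER_CUBIC)
# rows
def grid(a): return a
cv2.imwrite("pics/crop1.png",np.hstack([c(t,198,221),c(t,292,209)]))
cv2.imwrite("pics/crop2.png",np.hstack([c(t,410,241),c(s,334,312)]))
cv2.imwrite("pics/crop3.png",np.hstack([c(s,259,156),c(s,304,200,25)]))
```

```text
(no output)
```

View pics/crop1.png

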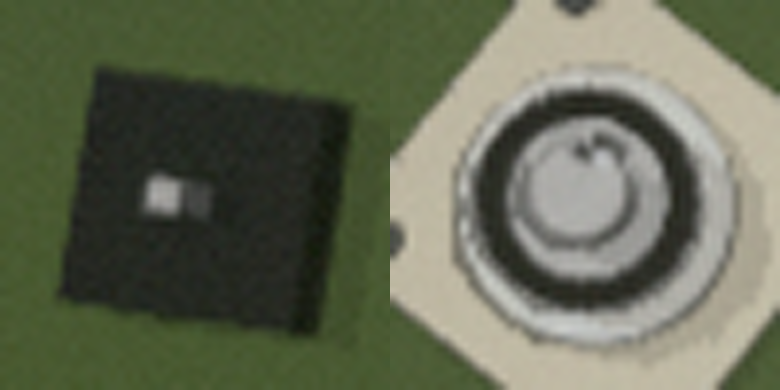

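View pics/crop2.png

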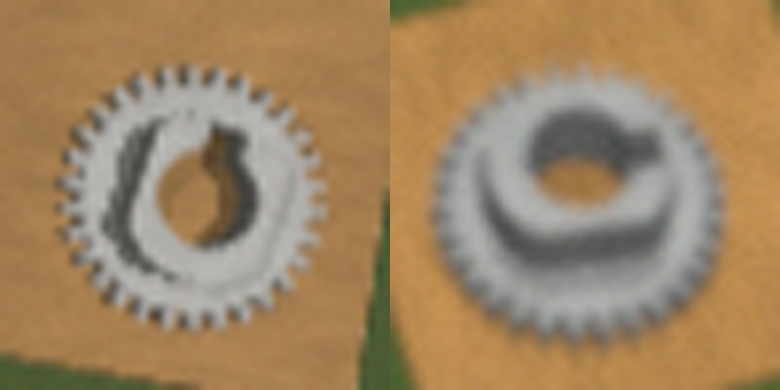

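View pics/crop3.png

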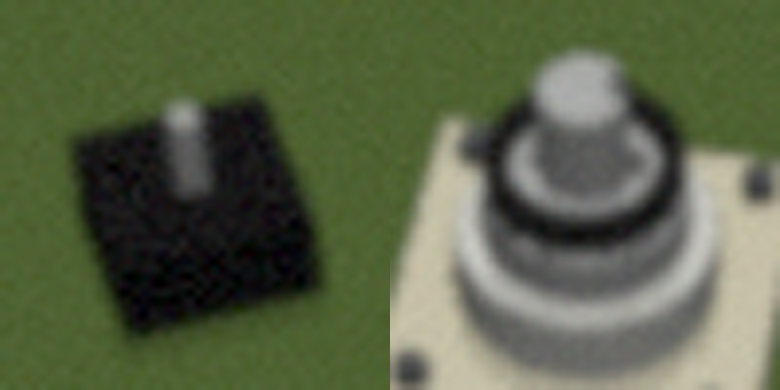

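```bash
cat > h.py <<'E'
import numpy as np,cv2
from cell import manip,optics,workorder
C={n:{k:np.array(v) for k,v in optics.get_calibration(n).items()} for n in("top","side")}
def ray(n,u,v):
    c=C[n];o=-c["R"].T@c["t"];d=c["R"].T@np.linalg.inv(c["intrinsics"])@[u,v,1];return o,d
def onz(n,u,v,z):
    o,d=ray(n,u,v);return o+d*(z-o[2])/d[2]
def proj(n,X):
    c=C[n];p=c["intrinsics"]@(c["R"]@np.array(X,float)+c["t"]);return p[:2]/p[2]
def tri(uv1,uv2):
    o1,d1=ray("top",*uv1);o2,d2=ray("side",*uv2)
    A=np.stack([d1,-d2],1);s=np.linalg.lstsq(A,o2-o1,rcond=None)[0]
    a=o1+s[0]*d1;b=o2+s[1]*d2;return (a+b)/2,np.linalg.norm(a-b)
def blob(im,u,v,r,lo,hi,big=True):
    "grey blob nearest (u,v) in window; returns centroid, area, minrect"
    g=cv2.cvtColor(im,cv2.COLOR_RGB2GRAY)[v-r:v+r+1,u-r:u+r+1]
    k=8;g=cv2.resize(g,None,fx=k,fy=k,interpolation=cv2.INTER_CUBIC)
    m=cv2.inRange(g,lo,hi)
    cs,_=cv2.findContours(m,cv2.RETR_EXTERNAL,cv2.CHAIN_APPROX_NONE)
    out=[]
    for c in cs:
        a=cv2.contourArea(c)/k/k
        if a<1.5:continue
        M=cv2.moments(c);x,y=M["m10"]/M["m00"],M["m01"]/M["m00"]
        f=lambda q:(np.array(q)+.5)/k-.5+[u-r,v-r]
        (rc,rs,ra)=cv2.minAreaRect(c)
        out.append((a,f([x,y]),f(rc),np.array(rs)/k,ra,f(c.reshape(-1,2))))
    return sorted(out,key=lambda o:-o[0])
E
python3 - <<'E'
from h import *
np.set_printoptions(precision=2,suppress=True,linewidth=150)
t=np.load("top0.npz");s=np.load("side0.npz")
g=lambda i:cv2.cvtColor(i,cv2.COLOR_RGB2GRAY)
print(g(t["p"])[214:230,186:206]);print(t["d"][214:230,186:206:2])
print("shaft");print(g(t["p"])[198:222,280:305])
print("depth");print(t["d"][198:222,280:305].astype(int))
E
```

```text
[[ 37  38  40  36  40  41  35  38  40  36  36  34  41  40  33  42  38  36  40  40]
 [ 37  38  39  36  41  39  37  35  35  42  34  37  39  38  42  37  38  37  34  39]
 [ 37  39  39  37  35  38  44  37  42  39  42  38  35  37  42  38  44  39  40  37]
 [ 36  37  39  34  40  40  41  39  37  40  43  38  34  40  42  41  36  34  41  39]
 [ 38  38  39  40  41  42  69  87  67  45  41  37  36  34  34  39  31  39  37  38]
 [ 33  36  39  38  37  58 130 143 138 123  80  62  50  48  37  37  40  35  38  36]
 [ 41  37  41  38  43  74 151 159 158 145  79  69  63  65  46  36  37  37  39  41]
 [ 37  39  38  38  42  79 156 160 158 139  73  69  69  65  38  32  35  36  36  39]
 [ 40  39  40  37  44  82 126 132 148 129  63  70  66  66  38  34  32  32  37  39]
 [ 40  37  38  39  43  58  68  75  88  79  43  52  62  56  32  34  32  37  39  39]
 [ 36  37  39  34  37  38  36  37  34  38  34  36  39  44  35  34  31  38  37  36]
 [ 38  38  40  41  41  38  40  37  38  38  36  36  36  34  39  39  36  37  33  41]
 [ 38  35  37  37  36  37  42  35  37  40  32  37  36  39  38  42  39  39  38  39]
 [ 38  35  42  39  38
[... 6415 characters left out ...]
009 1005 1010 1010 1005 1009 1010  999 1005 1003  998 1016]
 [1035 1004 1004 1004 1002 1001 1007 1008 1009 1006 1006 1007 1010 1009 1007 1006 1008 1006 1009 1004  999 1004 1000  998 1016]
 [1036 1037 1003 1003 1001 1001    0 1000 1010 1009 1009 1010 1011 1008 1008 1006 1008 1003 1004 1002 1003 1004  998 1018 1033]
 [1033 1033 1034 1002 1002 1003 1003 1004 1002 1004 1001 1008 1008 1002 1001 1004 1002 1003 1001 1002 1002 1003 1011 1032 1037]
 [1036 1034 1033 1035 1004 1000 1003 1002 1002 1002 1002 1000 1003 1000 1001 1005 1001  999 1000  999 1000 1015 1033 1036 1030]
 [1034 1035 1032 1033 1034 1016 1000 1000 1002 1002 1003 1006 1007 1001 1003 1003 1001 1001 1002 1016 1018 1034 1034 1035 1034]]
```

```bash
python3 - <<'E'
from h import *
np.set_printoptions(precision=2,suppress=True,linewidth=150)
for n in("top","side"):
    P=[];D=[]
    for i in range(4):
        p,d=optics.camera(n);P.append(p);D.append(np.where(d>0,d,np.nan))
    np.savez(f"{n}1.npz",p=np.mean(P,0).astype(np.float32),d=np.nanmedian(D,0))
E
cat >> h.py <<'E'
def cloud(n,d):
    c=C[n];v,u=np.mgrid[:400,:640];q=np.stack([u,v,np.ones_like(u)],-1)@np.linalg.inv(c["intrinsics"]).T
    return (q*d[...,None]-c["t"])@c["R"]
E
python3 - <<'E'
from h import *
np.set_printoptions(precision=2,suppress=True,linewidth=150)
for n,(r0,r1,c0,c1),(kr0,kr1,kc0,kc1),(g0,g1,g2,g3) in(("top",(190,230,270,315),(205,240,178,220),(220,262,388,432)),("side",(175,230,275,335),(135,175,240,280),(285,340,305,362))):
    d=np.load(f"{n}1.npz")["d"];X=cloud(n,d)
    Y=X[r0:r1,c0:c1].reshape(-1,3)
    top=Y[(Y[:,2]>98)&(Y[:,2]<116)];print(n,"shaft top mean",top.mean(0),len(top), cv2.minEnclosingCircle(top[:,:2].astype(np.float32)))
    ax=top[:,:2].mean(0)
    r=np.hypot(*(Y[:,:2]-ax).T)
    pk=Y[(r<21)&(Y[:,2]<62)];print("pocket pts",len(pk));
    for q in pk: print(q-[*ax,0],np.arctan2(q[1]-ax[1],q[0]-ax[0]).round(2))
    s=Y[(Y[:,2]>66)&(Y[:,2]<74)];print("shoulder",s.mean(0))
    s=Y[(Y[:,2]>74.5)&(Y[:,2]<79)];print("seal",s.mean(0),cv2.minEnclosingCircle(s[:,:2].astype(np.float32)))
    K=X[kr0:kr1,kc0:kc1].reshape(-1,3);k=K[(K[:,2]>58)];print("key top",k.mean(0),len(k));
    k=K[(K[:,2]>28)&(K[:,2]<40)];print("rack",k.mean(0),cv2.minAreaRect(k[:,:2].astype(np.float32)))
    G=X[g0:g1,g2:g3].reshape(-1,3);b=G[(G[:,2]>31)];print("boss",b.mean(0),len(b));
    b=G[(G[:,2]>10)];print("gear",cv2.minEnclosingCircle(b[:,:2].astype(np.float32)))
E
```

```text
top shaft top mean [542.67  27.28 106.51] 123 ((543.5440063476562, 27.092077255249023), 13.788142204284668)
pocket pts 15
[19.53 -1.4  60.22] -0.07
[20.6  -2.78 48.14] -0.13
[17.9  -0.87 53.02] -0.05
[18.79 -2.4  42.78] -0.13
[18.55 -4.86 45.34] -0.26
[18.7  -7.02 43.49] -0.36
[ 17.71 -10.04  54.72] -0.52
[16.25 -0.33 45.69] -0.02
[16.27 -2.59 45.43] -0.16
[16.37 -4.78 44.1 ] -0.28
[16.21 -7.18 45.79] -0.42
[16.35 -9.34 44.01] -0.52
[13.07  1.11 56.7 ] 0.08
[13.97 -0.33 45.72] -0.02
[14.02 -2.56 44.95] -0.18
shoulder [542.62  26.37  70.67]
seal [544.13  27.74  76.79] ((543.8969116210938, 27.25196647644043), 31.4469051361084)
key top [519.5  248.31  63.92] 23
rack [519.49 247.87  34.52] ((519.8495483398438, 248.74710083007812), (70.50251770019531, 70.03760528564453), 82.00962829589844)
boss [ 471.39 -240.56   36.67] 203
gear ((472.43560791015625, -240.9790496826172), 39.04768753051758)
side shaft top mean [541.71  24.94 104.58] 105 ((543.1240234375, 26.991655349731445), 14.448858261108398)
pocket pts 3
[18.64  1.89 61.  ] 0.1
[18.47  1.65 57.7 ] 0.09
[20.64  0.63 57.54] 0.03
shoulder [538.85  19.36  70.44]
seal [540.34  20.92  75.81] ((543.2251586914062, 27.16564178466797), 31.467580795288086)
key top [518.96 247.32  62.52] 16
rack [517.96 244.13  33.62] ((519.4088745117188, 248.43434143066406), (72.91993713378906, 70.18901824951172), 81.77175903320312)
boss [ 470.51 -241.89   35.41] 263
gear ((471.75494384765625, -241.38389587402344), 39.50861358642578)
```

Run:
```python
from h import *
def rect(n,z,cx,cy,half=24,px=390):
    im=np.load(f"{n}1.npz")["p"]
    k=2*half/px; 
    # image right=-y, up=+x
    jj,ii=np.meshgrid(np.arange(px),np.arange(px))
    X=cx+half-(ii+.5)*k;Y=cy+half-(jj+.5)*k
    c=C[n];P=np.stack([X,Y,np.full_like(X,z)],-1)@c["R"].T+c["t"];p=P@c["intrinsics"].T
    m=(p[...,:2]/p[...,2:]).astype(np.float32)
    return cv2.remap(im,m[...,0],m[...,1],cv2.INTER_CUBIC).clip(0,255).astype(np.uint8)[:,:,::-1].copy()
def mark(im,r,half=24):
    for q in r: cv2.circle(im,(195,195),int(q/half*195),(0,0,255),1)
    for a in range(-6,7):
        t=a*.2;  x,y=np.cos(t),np.sin(t)
        cv2.line(im,(int(195-y*150),int(195-x*150)),(int(195-y*(175 if a%5 else 190)),int(195-x*(175 if a%5 else 190))),(0,255,255),1)
    return im
a=mark(rect("top",106,543.6,27.15),[8,14]);b=mark(rect("top",70,543.6,27.15),[18.8,23])
cv2.imwrite("pics/rt.png",np.hstack([a,b]))
a=mark(rect("side",106,543.2,27.1),[8,14]);b=mark(rect("side",70,543.2,27.1),[18.8,23])
cv2.imwrite("pics/rs.png",np.hstack([a,b]))
a=rect("top",36,472.2,-241.1,42);b=rect("side",36,471.8,-241.4,42)
cv2.imwrite("pics/rg.png",np.hstack([mark(a,[14.7,39],42),mark(b,[14.7,39],42)]))
```

```text
(no output)
```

View pics/rt.png

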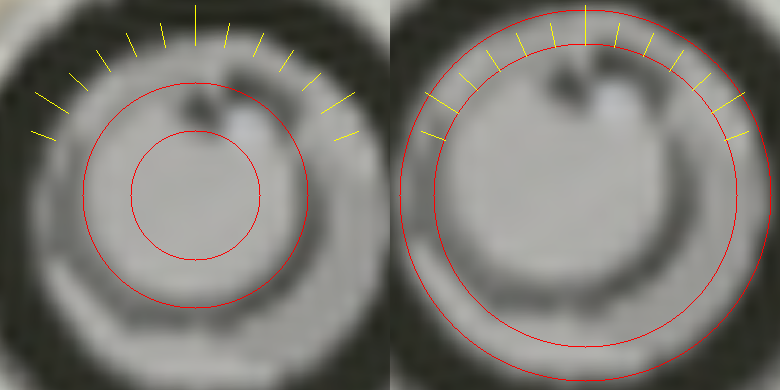

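View pics/rs.png

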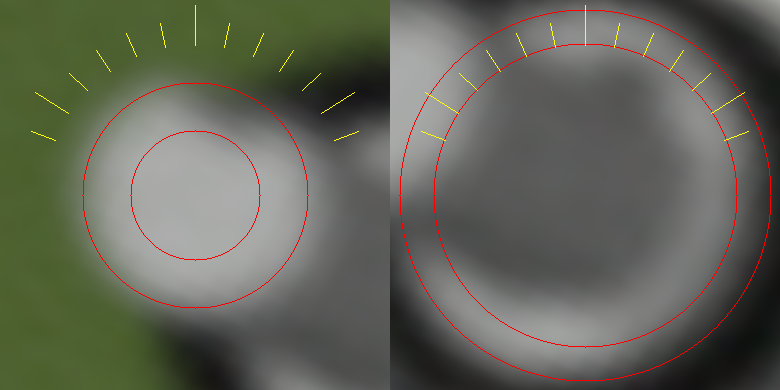

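View pics/rg.png

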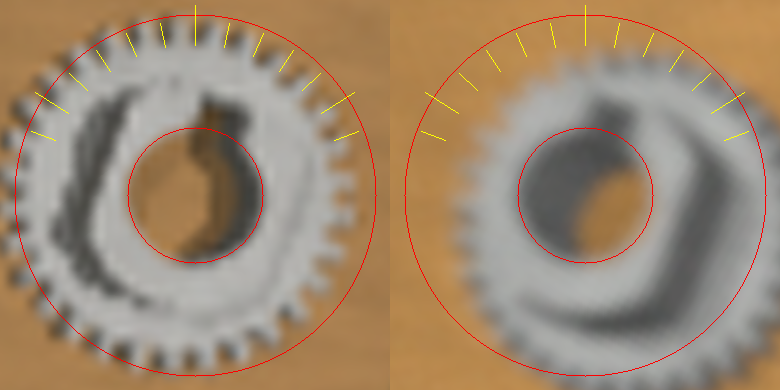

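Run:
```python
from h import *
np.set_printoptions(precision=0,suppress=True,linewidth=220)
im=cv2.cvtColor(np.load("top1.npz")["p"],cv2.COLOR_RGB2GRAY);d=np.load("top1.npz")["d"].astype(np.float32)
th=np.arange(-1.3,.8,.1);print((th*100))
def samp(A,n,z,r,th,c,it):
    out=[]
    m=np.array([proj(n,[c[0]+r*np.cos(t),c[1]+r*np.sin(t),z]) for t in th],np.float32)
    return cv2.remap(A,m[:,0][None],m[:,1][None],it)[0]
c=(543.6,27.15)
for r in (9,10,11,12,13): print(r,samp(im,"top",106,r,th,c,cv2.INTER_CUBIC));
for r in (9,10,11,12,13): print(r,samp(d,"top",106,r,th,c,cv2.INTER_LINEAR))
print("shoulder")
for r in (15,16,17,18,19,20): print(r,samp(im,"top",70,r,th,c,cv2.INTER_CUBIC))
for r in (15,16,17,18,19,20): print(r,samp(d,"top",70,r,th,c,cv2.INTER_LINEAR))
print("side")
si=cv2.cvtColor(np.load("side1.npz")["p"],cv2.COLOR_RGB2GRAY);sd=np.load("side1.npz")["d"].astype(np.float32)
c=(543.2,27.1)
for r in (10,11,12,13): print(r,samp(si,"side",106,r,th,c,cv2.INTER_CUBIC));
for r in (9,10,11,12,13): print(r,samp(sd,"side",106,r,th,c,cv2.INTER_LINEAR))
# keyway profiles
print("gear")
th=np.arange(-1.2,.7,.1);print(th*100)
for n,A,c in(("top",im,(472.2,-241.1)),("side",si,(471.8,-241.4))):
  for r in (17,18.5,20): print(n,r,samp(A,n,36,r,th,c,cv2.INTER_CUBIC))
for n in("top","side"):
  D=np.load(f"{n}1.npz")["d"];X=cloud(n,D).reshape(-1,3)
  B=X[(np.hypot(X[:,0]-472,X[:,1]+241)<34)&(X[:,2]>32.5)&(X[:,2]<41)];
  print(n,len(B),cv2.minAreaRect(B[:,:2].astype(np.float32)))
  F=X[(np.abs(X[:,0]-543.5)<90)&(np.abs(X[:,1]-27)<90)&(X[:,2]>11)&(X[:,2]<21)];print("foot",cv2.minAreaRect(F[:,:2].astype(np.float32)))
```

```text
[-130. -120. -110. -100.  -90.  -80.  -70.  -60.  -50.  -40.  -30.  -20.  -10.    0.   10.   20.   30.   40.   50.   60.   70.]
9 [174. 174. 175. 177. 179. 183. 186. 183. 165. 137. 112.  96.  95. 104. 121. 143. 159. 168. 173. 174. 174.]
10 [174. 171. 172. 175. 179. 184. 187. 184. 172. 142. 111.  88.  77.  83. 105. 133. 155. 169. 174. 173. 174.]
11 [173. 167. 164. 164. 173. 180. 178. 180. 169. 140. 115.  99.  82.  84. 107. 134. 153. 168. 172. 170. 169.]
12 [156. 156. 151. 143. 154. 163. 166. 164. 145. 117. 113. 119. 104. 103. 124. 143. 151. 162. 164. 161. 160.]
13 [131. 143. 139. 123. 121. 131. 138. 130. 109.  87. 103. 137. 132. 123. 138. 148. 149. 153. 155. 151. 149.]
9 [ 976.  975.  975.  976.  976.  988. 1005. 1020. 1031. 1030. 1025. 1010.  995.  984.  981.  978.  977.  976.  976.  976.  976.]
10 [ 975.  975.  975.  975.  980. 1002. 1026. 1037. 1037. 1032. 1024. 1014. 1003.  994.  985.  979.  978.  976.  976.  975.  975.]
11 [ 974.  974.  975.  975.  979. 1001. 1031. 1037. 1037. 1034. 1025. 1015. 1004.  993.  984.  979.  978.  977.  976.  976.  975.]
12 [ 974.  974.  975.  975.  97
[... 3261 characters left out ...]
8.  95.  86.  86.  96. 114. 135. 154. 166. 168. 171. 169. 169.]
side 18.5 [177. 176. 175. 171. 166. 151. 126. 101.  93.  94.  98. 120. 145. 162. 171. 174. 175. 175. 177.]
side 20 [177. 176. 174. 172. 169. 158. 136. 115. 109. 111. 114. 129. 152. 167. 170. 173. 176. 176. 177.]
top 200 ((472.4450378417969, -241.0281982421875), (39.806766510009766, 48.960792541503906), 71.11652374267578)
foot ((544.13916015625, 27.29460906982422), (120.09571075439453, 119.85071563720703), 51.74142837524414)
side 244 ((471.8212890625, -241.417236328125), (40.9030876159668, 48.90785598754883), 70.6814956665039)
foot ((543.50634765625, 26.95917510986328), (121.83220672607422, 119.83452606201172), 51.67659378051758)
```

```bash
cat >> h.py <<'E'
def rel(cmd,tgt):
    "cmd=(x,y,z,yaw) commanded, tgt same -> tx ty tz twist (tool down)"
    x,y,z,w=cmd;dx,dy=tgt[0]-x,tgt[1]-y
    return np.round([dx*np.cos(w)+dy*np.sin(w),dx*np.sin(w)-dy*np.cos(w),z-tgt[2],-(tgt[3]-w)],3)
def fwd(cmd,r):
    x,y,z,w=cmd;c,s=np.cos(w),np.sin(w)
    return np.array([x+r[0]*c+r[1]*s,y+r[0]*s-r[1]*c,z-r[2],w-r[3]])
def st():
    s=manip.read_state();print(round(s["clock"],2),"pos",s["eef_pos"].round(2),"rot",s["eef_rot"].round(4),"F",s["wrist_force"].round(2),"M",s["moment"].round(3),"gap",round(s["finger_gap"],2));return s
E
python3 -c "
from h import *
st();st()
print(rel((193.645,514.773,219.446,2.782),(519.4,248.2,120,3.0)))"
```

```text
0.5 pos [193.65 514.75 219.4 ] rot [-3.1415 -0.      2.7818] F [ 0.61  0.59 -0.63] M [0.023 0.033 0.101] gap 94.01
0.5 pos [193.65 514.75 219.4 ] rot [-3.1415 -0.      2.7818] F [ 0.61  0.59 -0.63] M [0.023 0.033 0.101] gap 94.01
[-3.98725e+02 -1.34892e+02  9.94460e+01 -2.18000e-01]
```

Request:
jog_arm(
  deltas="-50 -17 5 -0.03 60; -100 -34 15 -0.06 40; -150 -51 30 -0.1 30; -200 -68 45 -0.13 30; -250 -85 60 -0.16 30; -300 -102 75 -0.19 30; -350 -118.5 88 -0.218 30; -398.7 -134.9 99.4 -0.218 30; -398.7 -134.9 110 -0.218 30; -398.7 -134.9 125 -0.218 30",
  squeeze=15,
)

```text
clock: 1.75
eef_pos: [519.0, 248.5, 93.9]
eef_rot: [3.141, 0.0, 3.0]
wrist_force: [-0.6, 0.3, -0.1]
finger_gap: 30.2
```

Run:
```python
from h import *
st();c=fwd((193.65,514.77,219.45,2.782),(-398.7,-134.9,125,-.218));print(c)
ims=[]
for n in("top","side"):
    p,d=optics.camera(n);u,v=map(int,proj(n,[519,248,60]));ims.append(cv2.resize(p[v-50:v+50,u-50:u+50],(390,390),interpolation=cv2.INTER_CUBIC))
cv2.imwrite("pics/k1.png",np.hstack(ims)[:,:,::-1])
```

```text
1.75 pos [519.01 248.45  93.91] rot [3.1414e+00 1.0000e-04 2.9996e+00] F [-0.55  0.34 -0.14] M [ 0.017 -0.038  0.011] gap 30.19
[519.37888352 248.19844405  94.45         3.        ]
```

View pics/k1.png

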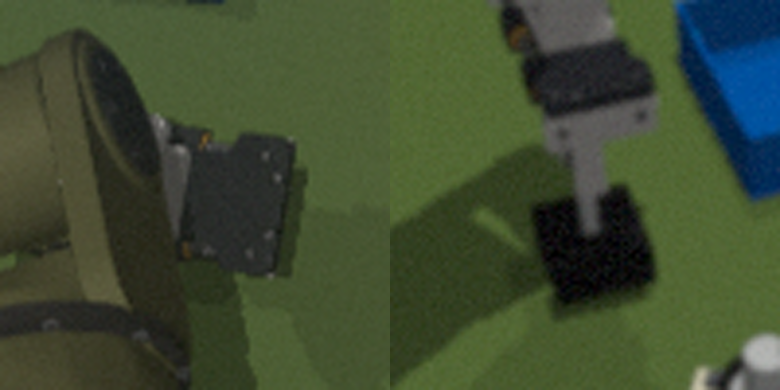

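Request:
jog_arm(
  deltas="0 0 10 0 30; 0 0 20 0 30; 0 0 27.5 0 30; 0 0 27.5 0 20; 0 0 27.5 0 12; 0 0 27.5 0 6; 0 0 27.5 0 6; 0 0 27.5 0 6; 0 0 27.5 0 6; 0 0 27.5 0 6",
  squeeze=15,
)

```text
clock: 3.1
eef_pos: [519.5, 248.2, 67.2]
eef_rot: [3.141, 0.0, 3.0]
wrist_force: [0.6, 0.8, 2.7]
finger_gap: 9.7
```

Run:
```python
from h import *
st();c=fwd((519.38,248.2,94.45,3.),(0,0,27.5,0));print(c)
t=(543.5+13.9*np.cos(-.345),27.1+13.9*np.sin(-.345),180,-.345+np.pi);print(t,rel(c,t))
```

```text
3.1 pos [519.49 248.24  67.19] rot [3.1413e+00 5.0000e-04 2.9998e+00] F [0.57 0.83 2.69] M [ 0.302 -0.069 -0.016] gap 9.71
[519.38 248.2   66.95   3.  ]
(np.float64(556.5809487912305), np.float64(22.399066186255702), 180, 2.7965926535897934) [-6.86940e+01 -2.18291e+02 -1.13050e+02  2.03000e-01]
```

Request:
jog_arm(
  deltas="0 0 -20 0 6; 0 0 -45 0 6; -3 -10 -85 0.02 6; -20 -65 -105 0.07 6; -37 -120 -108 0.12 6; -53 -170 -108 0.17 6; -64 -205 -108 0.203 6; -69 -218.3 -108 0.203 6; -69 -218.3 -108 0.203 6; -69 -218.3 -108 0.203 6",
  squeeze=20,
)

```text
clock: 4.35
eef_pos: [556.6, 23.4, 174.8]
eef_rot: [3.142, -0.0, 2.798]
wrist_force: [-0.3, 0.5, -0.5]
finger_gap: 9.6
```

Run:
```python
from h import *
st();c=fwd((519.38,248.2,66.95,3.),(-69,-218.3,-108,.203));print(c)
ims=[]
for n in("top","side"):
    p,d=optics.camera(n);np.savez(f"{n}2.npz",p=p,d=d);u,v=map(int,proj(n,[550,25,110]));r=35;ims.append(cv2.resize(p[v-r:v+r,u-r:u+r],(390,390),interpolation=cv2.INTER_CUBIC));print(n,u,v)
cv2.imwrite("pics/k2.png",np.hstack(ims)[:,:,::-1])
```

```text
4.35 pos [556.59  23.41 174.82] rot [ 3.1416e+00 -4.0000e-04  2.7982e+00] F [-0.26  0.49 -0.53] M [-0.033  0.005  0.021] gap 9.64
[556.88298451  22.34735744 174.95         2.797     ]
top 291 204
side 306 184
```

View pics/k2.png

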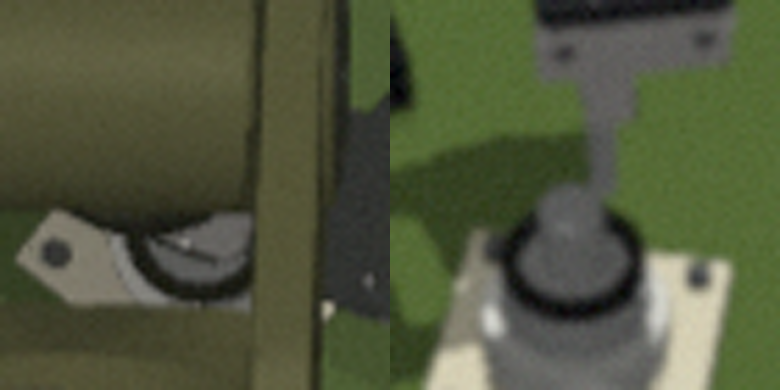

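Request:
jog_arm(
  deltas="-1 0 0 0 6; -1 0 3 0 6; -1 0 6 0 6; -1 0 7 0 6; -1 0 8 0 6; -1 0 9 0 6; -1 0 10 0 6; -1 0 11 0 6; -1 0 11 0 6; -1 0 11 0 6",
)

```text
clock: 5.7
eef_pos: [557.7, 21.9, 163.9]
eef_rot: [-3.142, -0.0, 2.797]
wrist_force: [0.4, -0.4, -0.6]
finger_gap: 9.8
```

```bash
python3 -c "
from h import *
st()"
```

```text
5.7 pos [557.7   21.92 163.94] rot [-3.1416e+00 -1.0000e-04  2.7967e+00] F [ 0.36 -0.43 -0.57] M [-0.124  0.065  0.03 ] gap 9.77
```

Request:
jog_arm(
  deltas="0 0 2 0 6; 0 0 4 0 6; 0 0 6 0 6; 0 0 8 0 6; 0 0 10 0 6; 0 0 12 0 6; 0 0 14 0 6; 0 0 16 0 6; 0 0 16 0 6; 0 0 16 0 6",
)

```text
clock: 6.95
eef_pos: [557.7, 21.9, 147.9]
eef_rot: [-3.142, -0.0, 2.797]
wrist_force: [-0.8, -1.4, -1.0]
finger_gap: 10.0
```

```bash
python3 -c "
from h import *
st()"
```

```text
6.95 pos [557.72  21.92 147.94] rot [-3.1415e+00 -1.0000e-04  2.7968e+00] F [-0.77 -1.44 -0.97] M [-0.053  0.022 -0.015] gap 10.01
```

Request:
jog_arm(
  deltas="0.5 0 0 0 6; 1 0 0 0 6; 1.2 0 0 0 6; 1.4 0 0 0 6; 1.6 0 0 0 6; 1.8 0 0 0 6; 1.8 0 0 0 6; 1.8 0 0 0 6; 1.8 0 0 0 6; 1.8 0 0 0 6",
)

```text
clock: 8.2
eef_pos: [556.0, 22.6, 147.9]
eef_rot: [-3.142, -0.0, 2.797]
wrist_force: [0.2, -1.0, -0.1]
finger_gap: 9.4
```

```bash
python3 -c "
from h import *
st()"
```

```text
8.2 pos [556.01  22.56 147.94] rot [-3.1416 -0.      2.7968] F [ 0.22 -1.03 -0.05] M [-0.122  0.026 -0.009] gap 9.44
```

Request:
jog_arm(
  deltas="0.1 0 0 0 6; 0.2 0 0 0 6; 0.3 0 0 0 6; 0.4 0 0 0 6; 0.4 0 0 0 6; 0.4 0 0 0 6; 0.5 0 0 0 6; 0.5 0 0 0 6; 0.5 0 0 0 6; 0.5 0 0 0 6",
)

```text
clock: 9.45
eef_pos: [555.6, 22.7, 148.0]
eef_rot: [3.142, 0.0, 2.797]
wrist_force: [1.2, -0.3, -0.6]
finger_gap: 9.4
```

```bash
python3 -c "
from h import *
st()"
```

```text
9.45 pos [555.59  22.7  147.97] rot [3.1416e+00 1.0000e-04 2.7968e+00] F [ 1.24 -0.31 -0.56] M [-0.198 -0.217 -0.024] gap 9.44
```

Request:
jog_arm(
  deltas="-0.5 0 0 0 6; -0.45 0 5 0 6; -0.45 0 10 0 6; -0.45 0 14 0 6; -0.45 0 16 0 6; -0.45 0 17 0 6; -0.45 0 18 0 6; -0.45 0 19 0 6; -0.45 0 19 0 6; -0.45 0 19 0 6",
)

```text
clock: 10.7
eef_pos: [555.9, 22.5, 128.9]
eef_rot: [-3.142, -0.0, 2.797]
wrist_force: [1.0, -0.6, -0.7]
finger_gap: 9.6
```

```bash
python3 -c "
from h import *
st()"
```

```text
10.7 pos [555.95  22.54 128.91] rot [-3.1415e+00 -1.0000e-04  2.7968e+00] F [ 0.98 -0.61 -0.68] M [-0.231 -0.081  0.012] gap 9.57
```

Request:
jog_arm(
  deltas="0 0 1 0 6; 0 0 2 0 6; 0 0 3 0 6; 0 0 4 0 6; 0 0 5 0 6; 0 0 6 0 6; 0 0 6.5 0 6; 0 0 6.5 0 6; 0 0 6.5 0 6; 0 0 6.5 0 6",
)

```text
clock: 11.95
eef_pos: [556.0, 22.6, 122.4]
eef_rot: [-3.142, -0.0, 2.797]
wrist_force: [-0.4, -1.4, -1.3]
finger_gap: 9.8
```

```bash
python3 -c "
from h import *
st()"
```

```text
11.95 pos [555.96  22.56 122.39] rot [-3.1416e+00 -1.0000e-04  2.7968e+00] F [-0.42 -1.38 -1.35] M [-0.315  0.023 -0.015] gap 9.75
```

Request:
jog_arm(
  deltas="0 -0.15 0 0 6; 0 -0.3 0 0 6; 0 -0.3 0 0 6; 0 -0.3 0 0 9; 0 -0.3 0 0 12; 0 -0.3 0 0 20; 0 -0.3 0 0 24; 0 -0.3 0 0 24; 0 -0.3 -10 0 24; 0 -0.3 -30 0 24",
)

```text
clock: 13.2
eef_pos: [555.6, 22.3, 152.9]
eef_rot: [-3.141, -0.001, 2.797]
wrist_force: [0.2, 0.2, 0.0]
finger_gap: 23.5
```

Run:
```python
from h import *
st()
ims=[]
for n in("top","side"):
    p,d=optics.camera(n);np.savez(f"{n}3.npz",p=p,d=d);u,v=map(int,proj(n,[550,25,110]));r=35;ims.append(cv2.resize(p[v-r:v+r,u-r:u+r],(390,390),interpolation=cv2.INTER_CUBIC));print(n,u,v)
cv2.imwrite("pics/k3.png",np.hstack(ims)[:,:,::-1])
```

```text
13.2 pos [555.64  22.3  152.87] rot [-3.1413e+00 -1.0000e-03  2.7968e+00] F [0.16 0.25 0.05] M [-0.026  0.028 -0.037] gap 23.5
top 291 204
side 306 184
```

View pics/k3.png

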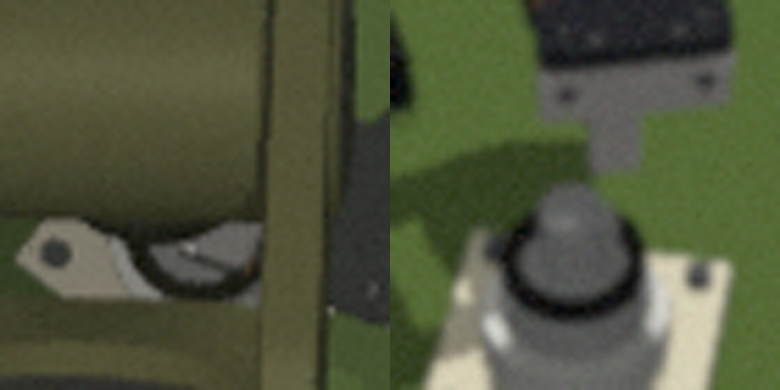

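Run:
```python
from h import *
c=fwd((519.38,248.2,66.95,3.),(-69,-218.3,-108,.203))
for r in [(-1,0,11,0),(0,0,16,0),(1.8,0,0,0),(.5,0,0,0),(-.45,0,19,0),(0,0,6.5,0),(0,-.3,-30,0)]: c=fwd(c,r)
print(c,rel(c,(472.2,-241.2,80,2.806)))
```

```text
[555.98160935  22.3521348  152.45         2.797     ] [-1.01750e+01 -2.76361e+02  7.24500e+01 -9.00000e-03]
```

Request:
jog_arm(
  deltas="-2 -45 -5 0 40; -4 -95 0 0 50; -5 -145 15 0 60; -7 -195 30 -0.009 65; -9 -245 50 -0.009 65; -10.2 -276.4 65 -0.009 65; -10.2 -276.4 72.5 -0.009 65; -10.2 -276.4 72.5 -0.009 65; -10.2 -276.4 72.5 -0.009 65; -10.2 -276.4 72.5 -0.009 65",
)

```text
clock: 14.55
eef_pos: [472.6, -240.7, 80.5]
eef_rot: [-3.141, 0.001, 2.807]
wrist_force: [1.3, -0.7, -0.2]
finger_gap: 65.0
```

Run:
```python
from h import *
np.set_printoptions(precision=1,suppress=True,linewidth=170)
st()
ims=[]
for n in("top","side"):
    D=[]
    for i in range(3):
        p,d=optics.camera(n);D.append(np.where(d>0,d,np.nan))
    d=np.nanmedian(D,0);np.savez(f"{n}4.npz",p=p,d=d);u,v=map(int,proj(n,[545,27,106]));r=15;ims.append(cv2.resize(p[v-r:v+r,u-r:u+r],(390,390),interpolation=cv2.INTER_CUBIC))
    X=cloud(n,d); e=X-[543.5,27.1,0]
    a=e[...,0]*np.cos(-.345)+e[...,1]*np.sin(-.345);b=-e[...,0]*np.sin(-.345)+e[...,1]*np.cos(-.345)
    m=(a>5)&(a<24)&(abs(b)<8)&(X[...,2]>40)
    print(n);print(np.c_[a[m],b[m],X[...,2][m]])
cv2.imwrite("pics/k4.png",np.hstack(ims)[:,:,::-1])
```

```text
14.55 pos [ 472.6 -240.7   80.5] rot [-3.1  0.   2.8] F [ 1.3 -0.8 -0.2] M [ 0. -0.  0.] gap 65.01
top
[[ 23.2   5.6  78.3]
 [ 24.    3.6  77.6]
 [ 21.    8.   68.5]
 [ 21.6   5.6  70.9]
 [ 22.3   3.5  70.7]
 [ 23.    1.4  71.2]
 [ 23.8  -0.7  71.1]
 [ 17.    3.9 100.2]
 [ 17.6   1.7 102.3]
 [ 18.3  -0.3 101.4]
 [ 20.9   0.6  71.4]
 [ 21.7  -1.5  71.4]
 [ 22.4  -3.6  71.9]
 [ 23.2  -5.7  71.4]
 [ 14.8   3.  101.9]
 [ 15.6   1.1 100.7]
 [ 16.2  -1.1 102.7]
 [ 16.9  -3.1 102.6]
 [ 17.6  -5.2 103.2]
 [ 20.3  -4.3  71.5]
 [ 21.1  -6.4  70.6]
 [ 22.3  -7.8  62.9]
 [ 10.3   7.8 107.1]
 [ 11.1   6.  105.8]
 [ 12.1   4.3 102.2]
 [ 12.6   2.  104.4]
 [ 13.5   0.2 102.6]
 [ 14.2  -1.8 101.8]
 [ 15.   -3.8 101.4]
 [ 15.8  -5.7 100.3]
 [ 17.8  -5.8  79.1]
 [ 19.   -7.1  70. ]
 [  8.4   7.3 105.7]
 [  9.2   5.4 104.1]
 [ 10.    3.5 102.4]
 [ 10.6   1.3 104.1]
 [ 11.5  -0.5 102.3]
 [ 12.2  -2.5 101.5]
 [ 12.8  -4.8 104.7]
 [ 14.1  -5.7  92.9]
 [ 16.2  -5.8  70.7]
 [  6.3   6.5 106.2]
 [  7.1   4.5 105.5]
 [  7.8   2.4 106.6]
 [  9.    1.3  96.7]
 [  9.4  -1.2 102.1]
 [ 10.   -3.4 104. ]
 [ 10.7  -5.6 105.3]
 [ 11.3  -7.9 108.2]
 [ 13.9  -6.7  72.9]
 [  5.8   1.7 106.3]
 [  6.4  -0.4 106.9]
 [  7.2  -2.3 105.7]
 [  7.8  -4.5 107.4]
 [  8.6  -6.5 107.1]
 [  5.1  -3.3 108. ]
 [  5.8  -5.2 107. ]
 [  6.6  -7.1 106.1]]
side
[]
```

View pics/k4.png

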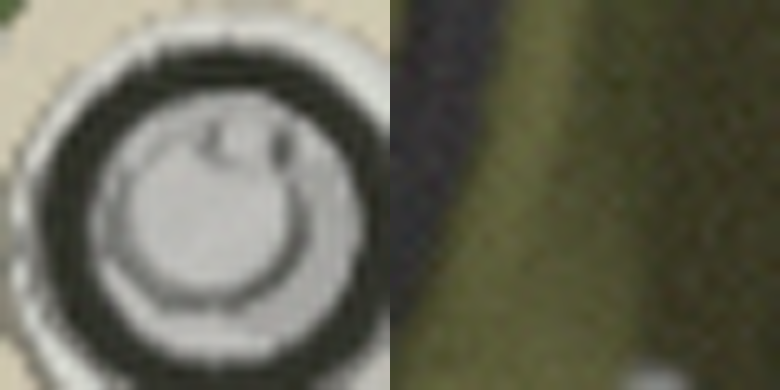

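The key's top reads about z = 102, which means it is fully seated in the pocket. Next is the gear.

Request:
jog_arm(
  deltas="0 0 20 0 65; 0 0 38 0 65; 0 0 46 0 65; 0 0 49 0 65; 0 0 49 0 52; 0 0 49 0 44; 0 0 49 0 38; 0 0 49 0 34; 0 0 49 0 34; 0 0 49 0 34",
  squeeze=40,
)

```text
clock: 16.1
eef_pos: [472.2, -241.4, 31.3]
eef_rot: [-3.142, 0.001, 2.806]
wrist_force: [-0.0, 0.5, 5.3]
finger_gap: 39.8
```

Run:
```python
from h import *
st()
```

```text
16.1 pos [ 472.24 -241.37   31.33] rot [-3.1416e+00  6.0000e-04  2.8057e+00] F [-0.03  0.47  5.3 ] M [0.362 0.14  0.007] gap 39.8
```

Run:
```python
from h import *
print(rel((472.2,-241.2,31,2.806),(543.5,27.1,148,2.795)))
```

```text
[ 2.10360e+01  2.76814e+02 -1.17000e+02  1.10000e-02]
```

Request:
jog_arm(
  deltas="0 0 -10 0 34; 0 0 -35 0 34; 0 3 -70 0 34; 2 25 -105 0 34; 5 70 -117 0 34; 9 120 -117 0 34; 13 170 -117 0.011 34; 17 220 -117 0.011 34; 20 260 -117 0.011 34; 21 276.8 -117 0.011 34",
)

```text
clock: 17.35
eef_pos: [543.4, 28.7, 148.0]
eef_rot: [-3.141, -0.0, 2.797]
wrist_force: [0.7, -1.2, -3.0]
finger_gap: 39.3
```

Request:
jog_arm(
  deltas="0 0 0 0 34; 0 0 0 0 34; 0 0 0 0 34; 0 0 3 0 34; 0 0 6 0 34; 0 0 8 0 34; 0 0 10 0 34; 0 0 11 0 34; 0 0 11 0 34; 0 0 11 0 34",
)

```text
clock: 18.6
eef_pos: [543.5, 27.0, 137.0]
eef_rot: [3.142, 0.0, 2.795]
wrist_force: [-0.1, 0.0, -4.1]
finger_gap: 39.9
```

Run:
```python
from h import *
st()
p,d=optics.camera("side");u,v=map(int,proj("side",[545,27,110]));r=45
cv2.imwrite("pics/g1.png",cv2.resize(p[v-r:v+r,u-r:u+r],(500,500),interpolation=cv2.INTER_CUBIC)[:,:,::-1])
```

```text
18.6 pos [543.46  26.98 137.01] rot [3.1415e+00 1.0000e-04 2.7948e+00] F [-0.12  0.01 -4.14] M [-0.038  0.029  0.041] gap 39.92
```

View pics/g1.png

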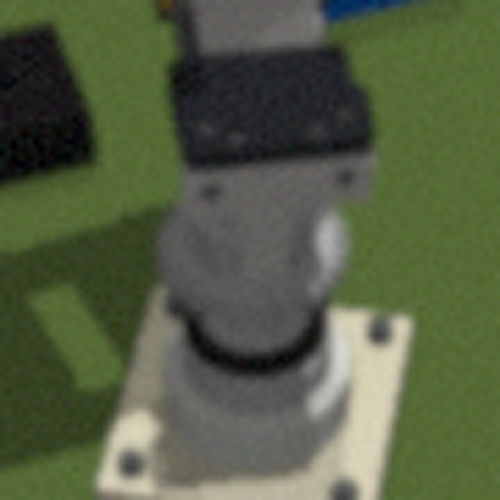

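Request:
jog_arm(
  deltas="0 0 1 0 34; 0 0 2 0 34; 0 0 3 0 34; 0 0 4 0 34; 0 0 5 0 34; 0 0 5.5 0 34; 0 0 6 0 34; 0 0 6.5 0 34; 0 0 6.5 0 34; 0 0 6.5 0 34",
)

```text
clock: 19.9
eef_pos: [543.5, 27.0, 130.5]
eef_rot: [3.141, 0.0, 2.795]
wrist_force: [0.5, 0.5, -3.6]
finger_gap: 39.7
```

```bash
python3 -c "
from h import *
st()"
```

```text
19.9 pos [543.49  26.98 130.47] rot [3.1415e+00 1.0000e-04 2.7948e+00] F [ 0.51  0.52 -3.62] M [ 0.155 -0.172 -0.041] gap 39.69
```

Request:
jog_arm(
  deltas="0 0 0.5 0 34; 0 0 1 0 34; 0 0 1.5 0 34; 0 0 2 0 34; 0 0 2.5 0 34; 0 0 3 0 34; 0 0 3.5 0 34; 0 0 4 0 34; 0 0 4 0 34; 0 0 4 0 34",
)

```text
clock: 21.15
eef_pos: [543.5, 27.0, 126.4]
eef_rot: [3.141, 0.0, 2.795]
wrist_force: [2.4, 2.3, -2.2]
finger_gap: 39.7
```

```bash
python3 -c "
from h import *
st()"
```

```text
21.15 pos [543.5   27.01 126.45] rot [3.1415e+00 1.0000e-04 2.7948e+00] F [ 2.37  2.3  -2.25] M [ 0.585 -0.642  0.001] gap 39.7
```

Request:
jog_arm(
  deltas="-0.1 0.2 0 0 34; -0.2 0.4 0 0 34; -0.2 0.5 0 0 34; -0.2 0.5 1 0 34; -0.2 0.5 2 0 34; -0.2 0.5 3 0 34; -0.2 0.5 4 0 34; -0.2 0.5 5 0 34; -0.2 0.5 5 0 34; -0.2 0.5 5 0 34",
)

```text
clock: 22.4
eef_pos: [543.8, 27.4, 121.5]
eef_rot: [3.142, 0.0, 2.795]
wrist_force: [0.7, -0.1, -2.8]
finger_gap: 39.6
```

```bash
python3 -c "
from h import *
st()"
```

```text
22.4 pos [543.8   27.36 121.48] rot [3.1416 0.     2.7948] F [ 0.66 -0.07 -2.84] M [ 0.031 -0.03   0.027] gap 39.62
```

Request:
jog_arm(
  deltas="0 0 2 0 34; 0 0 4 0 34; 0 0 6 0 34; 0 0 8 0 34; 0 0 10 0 34; 0 0 12 0 34; 0 0 14 0 34; 0 0 16 0 34; 0 0 16 0 34; 0 0 16 0 34",
)

```text
clock: 23.65
eef_pos: [543.8, 27.4, 105.5]
eef_rot: [3.142, 0.0, 2.795]
wrist_force: [-0.8, -0.6, -4.0]
finger_gap: 39.7
```

```bash
python3 -c "
from h import *
st()"
```

```text
23.65 pos [543.83  27.37 105.51] rot [3.1415e+00 1.0000e-04 2.7948e+00] F [-0.75 -0.65 -3.96] M [0.008 0.025 0.028] gap 39.68
```

Request:
jog_arm(
  deltas="0 0 1 0 34; 0 0 2 0 34; 0 0 3 0 34; 0 0 4 0 34; 0 0 5 0 34; 0 0 6 0 34; 0 0 7 0 34; 0 0 7.5 0 34; 0 0 7.5 0 34; 0 0 7.5 0 34",
)

```text
clock: 24.9
eef_pos: [543.8, 27.4, 97.8]
eef_rot: [-3.142, -0.0, 2.795]
wrist_force: [0.0, -1.0, 0.4]
finger_gap: 39.6
```

```bash
python3 -c "
from h import *
st()"
```

```text
24.9 pos [543.8   27.37  97.85] rot [-3.1416 -0.      2.7948] F [ 0.03 -1.01  0.42] M [0.013 0.074 0.036] gap 39.6
```

Request:
jog_arm(
  deltas="0 0 0.2 0 34; 0 0 0.4 0 34; 0 0 0.6 0 34; 0 0 0.8 0 34; 0 0 0.9 0 34; 0 0 1 0 34; 0 0 1.1 0 34; 0 0 1.2 0 34; 0 0 1.2 0 34; 0 0 1.2 0 34",
)

```text
clock: 26.15
eef_pos: [543.9, 27.3, 97.3]
eef_rot: [3.142, 0.0, 2.795]
wrist_force: [-4.5, -0.0, 9.5]
finger_gap: 39.8
```

```bash
python3 -c "
from h import *
st()"
```

```text
26.15 pos [543.86  27.35  97.31] rot [3.1415e+00 3.0000e-04 2.7948e+00] F [-4.5  -0.    9.49] M [-0.09   0.826  0.044] gap 39.82
```

Request:
jog_arm(
  deltas="0 0 0.1 0 34; 0.1 0 0.2 0 34; 0.1 0 0.3 0 34; 0.2 0 0.4 0 34; 0.2 0 0.5 0 34; 0.2 0 0.6 0 34; 0.2 0 0.7 0 34; 0.2 0 0.7 0 34; 0.2 0 0.7 0 34; 0.2 0 0.7 0 34",
)

```text
clock: 27.4
eef_pos: [543.9, 27.3, 97.3]
eef_rot: [3.141, 0.001, 2.795]
wrist_force: [-6.6, -1.6, 15.5]
finger_gap: 40.0
```

```bash
python3 -c "
from h import *
st()"
```

```text
27.4 pos [543.88  27.35  97.29] rot [3.1415e+00 1.1000e-03 2.7949e+00] F [-6.58 -1.63 15.51] M [-0.242  1.324  0.023] gap 39.99
```

Request:
jog_arm(
  deltas="0 0 -0.5 0 34; 0.2 0 -0.9 0 34; 0.2 0 -1 0 34; 0.2 0 -1 0 41; 0.2 0 -1 0 50; 0.2 0 -1 0 60; 0.2 0 -1 0 65; 0.2 0 -5 0 65; 0.2 0 -25 0 65; 0.2 0 -60 0 65",
)

```text
clock: 28.65
eef_pos: [542.9, 27.5, 156.1]
eef_rot: [-3.141, -0.002, 2.795]
wrist_force: [0.8, -0.0, 0.1]
finger_gap: 64.5
```

Request:
jog_arm(
  deltas="0 -20 -20 0 65; 0 -60 -30 0 65; 0 -110 -30 0 65; 0 -160 -30 0 65; 0 -200 -30 0 65; 0 -220 -30 0 65; 0 -220 -30 0 65; 0 -220 -30 0 65; 0 -220 -30 0 65; 0 -220 -30 0 65",
)

```text
clock: 29.9
eef_pos: [468.8, -178.9, 186.0]
eef_rot: [3.142, -0.0, 2.796]
wrist_force: [-0.6, -0.5, -0.2]
finger_gap: 64.9
```

Run:
```python
from h import *
np.set_printoptions(precision=1,suppress=True,linewidth=170)
st()
ims=[]
for n in("top","side"):
    D=[]
    for i in range(3):
        p,d=optics.camera(n);D.append(np.where(d>0,d,np.nan))
    d=np.nanmedian(D,0);u,v=map(int,proj(n,[544,27,90]));r=30;ims.append(cv2.resize(p[v-r:v+r,u-r:u+r],(390,390),interpolation=cv2.INTER_CUBIC))
    X=cloud(n,d).reshape(-1,3);rr=np.hypot(X[:,0]-543.6,X[:,1]-27.1)
    Z=X[:,2]
    for nm,a,b,lo,hi in(("shaft",0,11,95,115),("boss",16,19,92,112),("rim",28,36,74,92)):
        m=(rr>a)&(rr<b)&(Z>lo)&(Z<hi);q=X[m]
        if m.sum()>5:
            A=np.c_[q[:,:2]-[543.6,27.1],np.ones(len(q))];print(n,nm,m.sum(),np.median(Z[m]),"tilt mm/mm",np.linalg.lstsq(A,q[:,2],rcond=None)[0].round(3))
    m=(Z>74)&(Z<112)&(rr<50);print(n,"gear circle",cv2.minEnclosingCircle(X[m][:,:2].astype(np.float32)))
cv2.imwrite("pics/g2.png",np.hstack(ims)[:,:,::-1])
p,d=optics.camera("top");cv2.imwrite("pics/f_top.png",p[:,:,::-1])
```

```text
29.9 pos [ 468.8 -178.9  186. ] rot [ 3.1 -0.   2.8] F [-0.6 -0.5 -0.2] M [ 0.  0. -0.] gap 64.94
top shaft 83 106.7883717481601 tilt mm/mm [ -0.1   0.  106.5]
top boss 65 102.91258295300206 tilt mm/mm [ -0.   -0.  102.8]
top rim 290 80.64875029546975 tilt mm/mm [-0.   0.  80.6]
top gear circle ((543.7313842773438, 26.941837310791016), 38.988616943359375)
side rim 74 79.83240497701843 tilt mm/mm [-0.   0.  79.4]
side gear circle ((523.0635986328125, 31.646018981933594), 33.399871826171875)
```

View pics/g2.png

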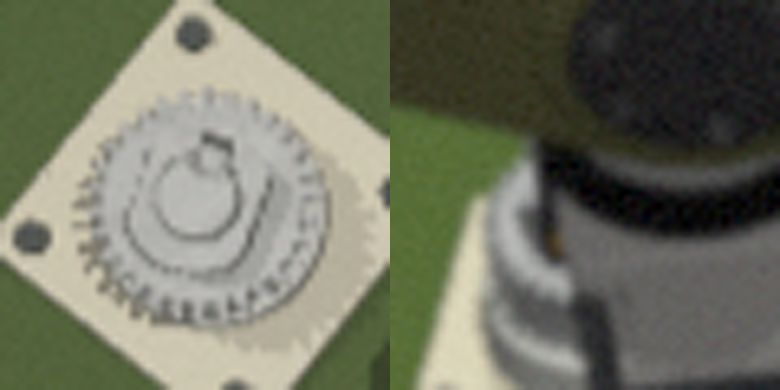

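View pics/f_top.png

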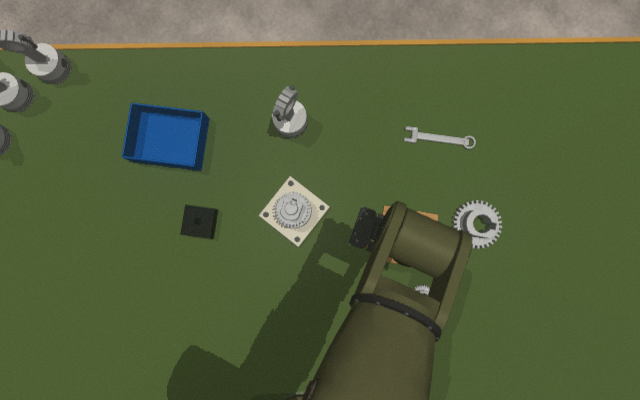

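Run:
```python
from h import *
D=[]
for i in range(4):
    p,d=optics.camera("top");D.append(np.where(d>0,d,np.nan))
X=cloud("top",np.nanmean(D,0)).reshape(-1,3);rr=np.hypot(X[:,0]-543.6,X[:,1]-27.1);Z=X[:,2]
for nm,a,b,lo,hi in(("shaft",0,10,95,115),("boss",16,19,97,107),("rim",28,36,76,86),("foot",45,60,11,21)):
    q=X[(rr>a)&(rr<b)&(Z>lo)&(Z<hi)];A=np.c_[q[:,:2]-[543.6,27.1],np.ones(len(q))];s=np.linalg.lstsq(A,q[:,2],rcond=None)[0]
    print(nm,len(q),[f"{v:.4f}" for v in s])
```

```text
shaft 67 ['-0.0456', '0.0288', '106.5405']
boss 65 ['0.0001', '0.0118', '102.6208']
rim 287 ['-0.0032', '-0.0017', '80.5685']
foot 878 ['0.0015', '-0.0015', '16.7028']
```

```bash
python3 -c "
from h import *
print(workorder.sign_off());st()"
```

```text
the job is handed in; nothing more can be done
None
the job is handed in; nothing more can be done
```

The gear is on the shaft with its keyway over the key and seated on the shoulder. I let go and handed the job in at about 30 s of the 72 s; no verdict was reported.

**Key:** I took it from the rack and felt for the floor of the slot with about 1 N. I lowered it about 9.5 mm into the pocket and let it drop the rest of the way. Its top then read z ≈ 102 mm in the top view, which is the fully seated height.

**Gear:** I slid it on with its keyway over the key. A side force of about 3 N showed just past the key's top, so I shifted the gear about 0.5 mm and the force went away. Pushing the seal took about 4.5 N. It then stopped hard under about 20 N, with the underside worked out at z ≈ 70.0 mm, the shoulder height.

**Last checks (top view):**
- **Heights:** The rim top read 80.6 mm and the boss top 102.6 mm. The camera reads about 0.6 mm high, so these match the expected 80 and 102 mm.
- **Tilt:** The rim is level to within about 0.004 mm/mm.
- **Bystanders:** The bin, piston, wrench and large look-alike gear look unmoved. The arm partly hid the cardboard and the small look-alike.

**Not confirmed:** I couldn't see the seal under the gear, so flush is inferred from the gear sitting on the shoulder. In the side view the arm hid most of the gear, so its circle fit was useless. The final press also showed a side force of about 7 N, which I relieved before opening the gripper.

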